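Load the candle cup and latch the engraver's guard

ROBOT

A 7-joint arm with a two-finger parallel gripper is mounted at the origin on the work surface. World frame = base frame: x ahead of the robot, y to its left, z up, the work surface at z = 0. Lengths are in m, angles in degrees, forces in N, time in s.
With the tool pointing down it reaches from about 0.425 to 0.875 m from the base axis. Payload 8.4 kg.
Tool frame: the origin (TCP) lies at the very end of the fingers, on their centre line; the grasp point (between the pads) lies 19 mm behind it; z points along the fingers, y is the line along which they close (so a half turn about z gives the same grasp; the last joint's range is limited). The gripper opens to 85 mm and grips with 20 to 120 N. Pads are 22 mm wide; open, the fingers measure 114 mm over their backs; the gripper's body (76 mm by 85 mm) begins 54 mm behind the grasp point. The pads swing forward as they close: fully open they stand 13 mm farther back than shut.
Start: joints at [-73.98, 19.091, 2.286, 83.961, -0.768, 76.965, -3.352], TCP at [0.24, 0.604, 0.231] pointing down, gripper open.
Joint ranges: [-147.57, 147.57], [-21.85, 119.76], [-74.77, 79.35], [14.55, 137.4], [-85.83, 265.84], [4.83, 119.75], [-152.11, 152.11]. Speed limits (degrees/s): [127.2, 127.2, 159.86, 159.86, 180, 180, 180].

INTERFACE

Orientations are given as [roll, pitch, yaw] about the fixed x, y, z axes, in that order (R = Rz(yaw) Ry(pitch) Rx(roll)).
In Python, from workcell import r, kinematics, cams gives the robot as it stands. Calls block until the motion is done:
- r.move_pose(position, orientation): joint-space move of the TCP to a pose.
- r.move_linear(position, orientation=None, rate=0.15, stop_force=None): straight line of the TCP; orientation=None keeps the orientation; rate is the mean speed in m/s. With stop_force (N) it stops when the force on the tool has changed by that much, and returns True; else False.
- r.set_joints(angles): joint-space move.
- r.open_gripper() and r.close_gripper(grip_force=None): open the fingers fully, or close them until they stop; grip_force is the grip in N (None keeps the last).
- r.wait(seconds).
- kinematics.inverse_kinematics(position, orientation): joint angles nearest the present ones, or None.
- cams.snapshot(name): name is "scene" or "top" or "wrist"; returns the picture (480x640x3 uint8, red, green, blue); there is no depth.
- cams.camera_info(name): a dict with "K" (3x3 intrinsics, pixels), "cam_to_world" (4x4, takes a point from camera to world coordinates); the wrist camera has in their place "T_tool_cam" (4x4, takes a point from camera to tool coordinates, whose origin is the TCP and whose axes are the flange's). Camera axes: x right, y up, looking along -z (the intrinsics and any distortion apply to the point x, -y, -z); pixel columns grow to the right and rows downward; lengths in m; the calibration is good to about 2 mm. A picture is of the moment at which its call begins: read the wrist's pose just before it. camera_info takes no time and is no camera call.
A pose or a line that the arm cannot do raises r.Unreachable and nothing moves.
- r.finish_job(): hands the job in; it is judged then, once.
Readings, each from a call of its own:
- r.read_t(): time.
- r.read_qpos(): joint angles.
- r.read_qd(): joint speeds.
- r.read_effort(): joint torques, N m.
- r.read_ee_pos(): TCP position.
- r.read_ee_rot(): TCP orientation.
- r.read_force(): force on the tool from outside, world axes, zero at the start.
- r.read_wrist_torque(): the same for the moment, N m.
- r.read_finger_gap(): opening from 0.0 (shut) to 1.0 (fully open).
- r.read_grasp_force(): force on a finger pad.
Only numpy, scipy, OpenCV 4.12 (cv2) and the standard library are available. Lean on these libraries where they do the work, as an engineer would, in place of code of your own. Each camera call takes 0.05 s, during which the arm holds its last target. There are 200 camera calls.

TASK

Stand the blue candle cup upright in the round nest of the laser engraver and let go of it. Then push the amber guard shut over it by its black grip until the red latch clicks and holds it shut, feeling for the click and not pressing harder than about 22 N against the buffer. Leave the other cups and things where they stand, and let go.

Things in the scene. Friction and masses are not known exactly. Their poses are not given: they have to be found in the camera images.
- blue_cup: the one blue-glazed ceramic candle cup, empty, open at the top, standing on the table among three white ones. 65 mm tall; outer diameter 44 mm at the foot, widening to 58 mm at 40 mm height and 56 mm at the rim; walls 4 mm; about 160 g. Origin: centre of its underside, z up.
- nest (a point): centre of the floor of the black round nest on the engraver's grey bed, 30 mm above the table. The nest is a ring 10 mm high, inner diameter 52 mm, outer 72 mm; the cup's foot stands inside it on the bed. Axes as the engraver's.
- engraver: small laser engraver fixed to the table: grey bed 170 mm (x) by 440 mm (y from -180 to +260 mm), 30 mm high; white laser housing 112 mm wide, 102 mm tall, at y = +80 to +245 mm; blue catch block with red latch at the -y end. Origin: on the table below the nest's centre. The guard opens to its +y and shuts to its -y. Place and yaw (up to 0.25 rad) vary.
- guard (a joint): amber clear guard, a trough open at both ends, sliding along the engraver's y: 138 mm wide, 155 mm long, top 116 mm above the table, 0.6 kg. Value in m grows as it opens; starts at 0.145 to 0.165 (nest bare). Leading edge at engraver y = value - 70 mm. Slides with 1 to 2 N. It latches somewhere between -0.022 and +0.018: the catch block is bolted differently each time, so feel for it.
- guard_grip (a point): centre of the black upright grip tab on the guard's top: 50 mm wide (x), 12 mm thick (y), 45 mm tall, standing from 116 to 161 mm above the table (this point is at 138.5 mm). Push on its +y face, or pinch it across its 12 mm, to move the guard towards -y. Axes as the engraver's.
- latch (a joint): red spring latch pin, round head 22 mm across, on the blue catch block's bridge (top 155 mm above the table). Value = lift in m: 0 at rest, about 0.008 as the tooth on the guard's front tongue rides under it, 0 again with a click once the tooth is caught. Riding under it resists the guard with a peak of 7 to 8 N in all, then the resistance drops for a few mm.
- buffer (a joint): green spring buffer pin in the catch block, pushed in by the guard's tongue around the click. Value = how far in, m; 0 when free; 2 N per mm. The latch drops with the pin about 5 mm in and then holds the guard with it 5 to 6 mm in; an unlatched guard is pushed back. Past the click the force climbs steadily: 14 to 17 N on the guard is ample, more than 11 mm (22 N) overloads the buffer.
- white_cup1: plain white candle cup of the same shape and size as the blue one, standing on the table; origin at the centre of its underside. Not part of the job.
- white_cup2: plain white candle cup of the same shape and size as the blue one, standing on the table; origin at the centre of its underside. Not part of the job.
- white_cup3: plain white candle cup of the same shape and size as the blue one, standing on the table; origin at the centre of its underside. Not part of the job.
- jug: white enamel jug, 100 mm across, 135 mm tall, with a handle; origin at the centre of its underside. Not part of the job.
- jar: small glass jar with a brass lid, 64 mm across, 90 mm tall; origin at the centre of its underside. Not part of the job.
- brush: flat hand brush lying on the table beyond the cups; origin under its middle. Not part of the job.
- wick_weight: brass weight, 52 mm across, 40 mm tall with a neck; origin at the centre of its underside. Not part of the job.
There are look-alikes about, which are no part of the job. What is shaped like the blue_cup but purple is not meant.

How it is judged:
By the outcome, as a careful person would: the job done as asked, in the order asked, and still so for the second after the job is handed in, with the robot touching nothing.
It also fails if it takes over 58 s, if anything falls off the work surface, if the arm or the gripper's body presses on something with over 40 N, if the wrist force passes 120 N, or if a joint passes its speed limit or range.

## Working session

There is one attempt and no reset: what is moved stays moved. The work goes in short steps, each a Python script; the robot and the scene stay as the last script left them, time stands still between calls to the robot, and variables do not carry over. Pictures are saved under pics/ and viewed, at most 10 in all, crops included, and the job is handed in when it is done.

```bash
mkdir -p pics; ls; python3 - <<'E'
from workcell import r,kinematics,cams
import cv2
for n in("scene","top"):
    im=cams.snapshot(n);cv2.imwrite(f"pics/{n}0.png",im[:,:,::-1])
    c=cams.camera_info(n);print(n,c)
print(cams.camera_info("wrist"),r.read_t(),r.read_ee_rot())
E
```

```text
pics
scene {'K': array([[466.58194813,   0.        , 321.7718112 ],
       [  0.        , 466.58194813, 242.42425938],
       [  0.        ,   0.        ,   1.        ]]), 'cam_to_world': array([[-0.29679407, -0.53363075,  0.79192898,  1.61664533],
       [ 0.95483431, -0.15340704,  0.2544754 ,  0.35857051],
       [-0.01430842,  0.83168774,  0.55505925,  0.79233338],
       [ 0.        ,  0.        ,  0.        ,  1.        ]])}
top {'K': array([[472.72121344,   0.        , 314.9129976 ],
       [  0.        , 472.72121344, 241.88690416],
       [  0.        ,   0.        ,   1.        ]]), 'cam_to_world': array([[ 1.97039873e-02,  9.93891355e-01, -1.08589723e-01,
         4.59843492e-01],
       [-9.99805483e-01,  1.96814910e-02, -1.27904184e-03,
         5.66189340e-02],
       [ 8.65979031e-04,  1.08593803e-01,  9.94085829e-01,
         1.35751246e+00],
       [ 0.00000000e+00,  0.00000000e+00,  0.00000000e+00,
         1.00000000e+00]])}
{'K': array([[395.32261002,   0.        , 325.18376946],
       [  0.        , 395.32261002, 242.55514279],
       [  0.        ,   0.        ,   1.        ]]), 'T_tool_cam': array([[ 2.66984253e-04,  9.45097526e-01,  3.26788304e-01,
         8.44655745e-02],
       [ 9.99999255e-01, -6.41573351e-04,  1.03848678e-03,
        -1.42787382e-04],
       [ 1.19112995e-03,  3.26787784e-01, -9.45096993e-01,
        -1.42895700e-01],
       [ 0.00000000e+00,  0.00000000e+00,  0.00000000e+00,
         1.00000000e+00]])} 0.1 [-1.79915941e+02  7.64751000e-03  1.58294022e+02]
```

View pics/scene0.png

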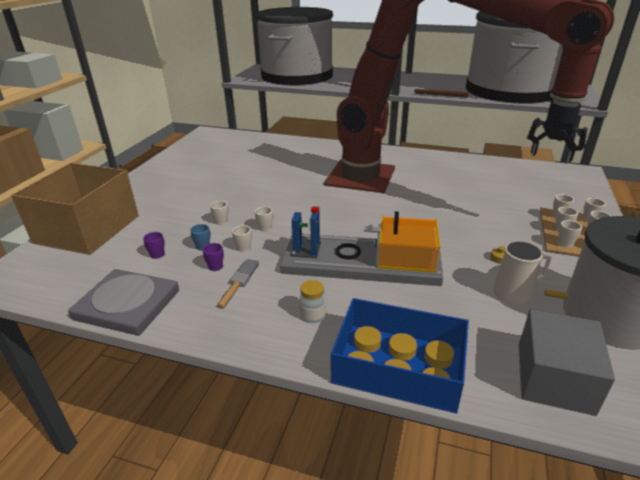

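View pics/top0.png

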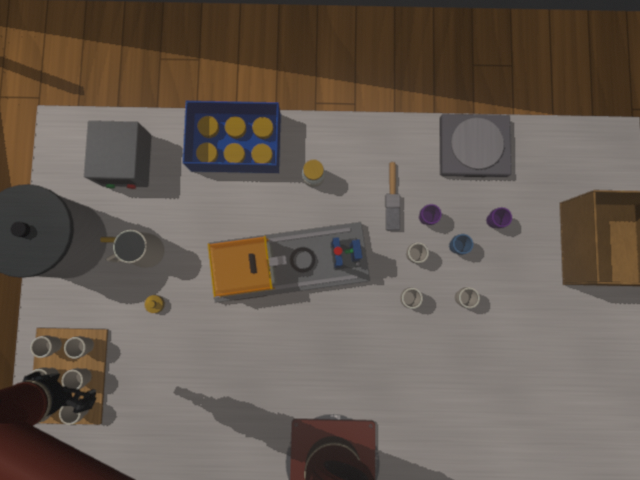

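Candidates in the top view are blue at (461,244) and purple at (430,215) and (500,218). In the scene view the same cups are at (201,237), and (213,257) and (154,245). The one at (461,244) fits, as it is the only blue glaze. I'll confirm it in a crop and measure everything.

```bash
cat > h.py <<'E'
import numpy as np, cv2
from workcell import r,kinematics,cams
from scipy.spatial.transform import Rotation as Ro
def ray(n,uv,z,T=None):
    c=cams.camera_info(n);K=c["K"];T=c["cam_to_world"] if T is None else T
    d=T[:3,:3]@np.array([(uv[0]-K[0,2])/K[0,0],-(uv[1]-K[1,2])/K[1,1],-1]);o=T[:3,3]
    return (o+d*(z-o[2])/d[2])[:2]
def wristT():
    T=np.eye(4);T[:3,3]=r.read_ee_pos();T[:3,:3]=Ro.from_euler('xyz',r.read_ee_rot(),degrees=True).as_matrix()
    return T@cams.camera_info("wrist")["T_tool_cam"]
def blobs(im,lo,hi,box=None,amin=15):
    m=cv2.inRange(cv2.cvtColor(im,cv2.COLOR_RGB2HSV),lo,hi)
    if box: k=np.zeros_like(m);k[box[1]:box[3],box[0]:box[2]]=1;m=m*k
    cs=cv2.findContours(m,cv2.RETR_EXTERNAL,cv2.CHAIN_APPROX_NONE)[0]
    return m,sorted([c for c in cs if cv2.contourArea(c)>amin],key=cv2.contourArea,reverse=True)
E
python3 - <<'E'
from h import *
im=cv2.imread("pics/top0.png")[:,:,::-1].copy()
cv2.imwrite("pics/crop.png",np.hstack([cv2.resize(im[190:320,370:530],None,fx=2.5,fy=2.5,interpolation=2),cv2.resize(im[205:335,205:365],None,fx=2.5,fy=2.5,interpolation=2)])[:,:,::-1])
m,c=blobs(im,(95,60,30),(115,255,255),(440,225,485,265));e=cv2.minEnclosingCircle(c[0]);print("cup",e,ray("top",e[0],.05))
m,c=blobs(im,(0,0,0),(179,255,60),(284,240,322,280))
for k in c[:3]:e=cv2.minEnclosingCircle(k);print("nest",e,ray("top",e[0],.04))
m,c=blobs(im,(0,0,0),(179,255,70),(243,248,262,280))
for k in c[:3]:e=cv2.minAreaRect(k);print("grip",e,ray("top",e[0],.161))
m,c=blobs(im,(8,150,90),(22,255,255),(195,220,285,310))
e=cv2.minAreaRect(c[0]);print("guard",e);p=[ray("top",q,.116) for q in cv2.boxPoints(e)];print(p)
m,c=blobs(im,(0,150,60),(8,255,255),(325,235,350,270),5)
for k in c[:3]:e=cv2.minEnclosingCircle(k);print("latch",e,ray("top",e[0],.165))
for u in[(418,253),(411,298),(469,298),(430,215),(500,218)]:print(ray("top",u,.06))
E
```

```text
cup ((461.1000061035156, 244.3000030517578), 11.229521751403809) [ 0.60397048 -0.34838324]
nest ((302.1737060546875, 259.4033203125), 13.270232200622559) [0.55386629 0.09290953]
grip ((252.37693786621094, 263.015380859375), (18.481176376342773, 4.961389541625977), 82.87498474121094) [0.53357137 0.21550235]
guard ((239.58151245117188, 266.1385498046875), (53.60749816894531, 59.284828186035156), 82.7249984741211)
[array([0.58604406, 0.34360691]), array([0.60908103, 0.18898715]), array([0.46950297, 0.16690812]), array([0.44699924, 0.31969402])]
latch ((337.5, 250.5), 3.8079864978790283) [5.69300974e-01 5.25362023e-04]
[ 0.5764125  -0.22622134]
[ 0.45290698 -0.20664825]
[ 0.4560222  -0.36478356]
[ 0.68305777 -0.25999005]
[ 0.67848061 -0.45435319]
```

View pics/crop.png

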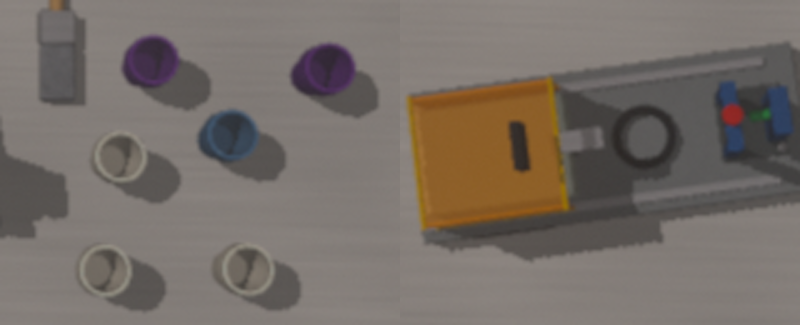

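The crop confirms the only blue cup at (461,244), between two purple and three white cups. A metal tongue sticks out from the guard towards the nest, at crop (581,138). Next I hover over the cup for a wrist view, and check how high the tongue is.

```bash
python3 - <<'E'
from h import *
for p in([.604,-.348,.2],[.604,-.348,.025],[.554,.093,.2],[.554,.093,.06],[.533,.25,.13],[.56,.08,.13]):
    for y in(99.2,-80.8): print(p,y,np.round(kinematics.inverse_kinematics(p,[180,0,y]),0) if kinematics.inverse_kinematics(p,[180,0,y]) is not None else None)
im=cv2.imread("pics/scene0.png");cv2.imwrite("pics/crop2.png",cv2.resize(im[200:290,270:450],None,fx=4.4,fy=4.4,interpolation=2))
for z in(.08,.1,.12,.14):
    p=np.append(ray("top",(287,260.5),z),z);c=cams.camera_info("scene");q=np.linalg.inv(c["cam_to_world"])@np.append(p,1);uv=c["K"]@[q[0],-q[1],-q[2]];uv=uv[:2]/uv[2];print(z,p,uv,(uv-[270,200])*4.4)
E
```

```text
[0.604, -0.348, 0.2] 99.2 [-14.  40.  66.  81. -37.  82.  61.]
[0.604, -0.348, 0.2] -80.8 [ -15.   42.   69.   81.  -39.   83. -118.]
[0.604, -0.348, 0.025] 99.2 [ -4.  41.  44.  90. -31.  62.  57.]
[0.604, -0.348, 0.025] -80.8 [ -16.   56.   69.   90.  -54.   72. -108.]
[0.554, 0.093, 0.2] 99.2 [-44.  11.  34. 100.  -6.  71.   1.]
[0.554, 0.093, 0.2] -80.8 None
[0.554, 0.093, 0.06] 99.2 [-41.  20.  32. 108. -13.  55.   6.]
[0.554, 0.093, 0.06] -80.8 [ 36.  32. -63. 105.  32.  63. 151.]
[0.533, 0.25, 0.13] 99.2 [-51.  17.  26. 101.  -8.  64. -13.]
[0.533, 0.25, 0.13] -80.8 [ 19.  29. -63.  97.  28.  70. 139.]
[0.56, 0.08, 0.13] 99.2 [-42.  15.  34. 104. -10.  63.   5.]
[0.56, 0.08, 0.13] -80.8 [ -71.   35.   79.  105.  -37.   71. -151.]
0.08 [0.5472266  0.13280307 0.08      ] [361.98440479 237.80415187] [404.7313811  166.33826822]
0.1 [0.54585858 0.13161037 0.1       ] [361.91867148 231.4229976 ] [404.44215452 138.26118942]
0.12 [0.54449056 0.13041768 0.12      ] [361.85194067 224.94501018] [404.14853896 109.7580448 ]
0.14 [0.54312254 0.12922498 0.14      ] [361.78418949 218.36796863] [403.85043376  80.81906198]
```

View pics/crop2.png

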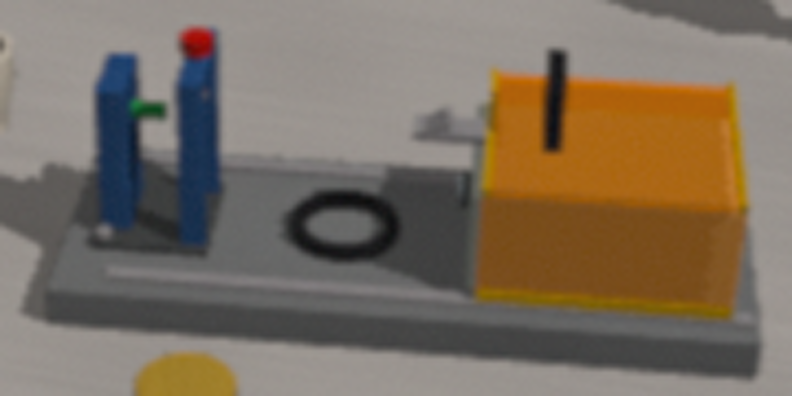

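The tongue is at about z 0.115–0.125 m, with its tip about 37 mm from the nest. So I'll grip the cup high to keep the gripper body clear of it.

```bash
python3 - <<'E'
from h import *
r.move_pose([.604,-.348,.2],[180,0,99.2])
T=wristT();im=cams.snapshot("wrist");cv2.imwrite("pics/w1.png",im[:,:,::-1]);np.save("w1T.npy",T)
m,c=blobs(im,(95,60,25),(115,255,255),amin=200)
for k in c[:4]:
    e=cv2.minEnclosingCircle(k);print(cv2.contourArea(k),e,ray("wrist",e[0],.05,T),cv2.boundingRect(k))
print(r.read_t(),r.read_ee_pos(),r.read_qpos(),r.read_force())
E
```

```text
4608.5 ((326.26544189453125, 223.33950805664062), 39.755374908447266) [ 0.60526794 -0.34859331] (289, 184, 76, 80)
3.7 [ 0.60446735 -0.34730696  0.19990698] [-14.25198188  40.23979448  66.14640793  81.02741267 -36.64160371
  82.02207889  60.83052317] [-0.67391836 -0.55665118  0.64085865]
```

View pics/w1.png

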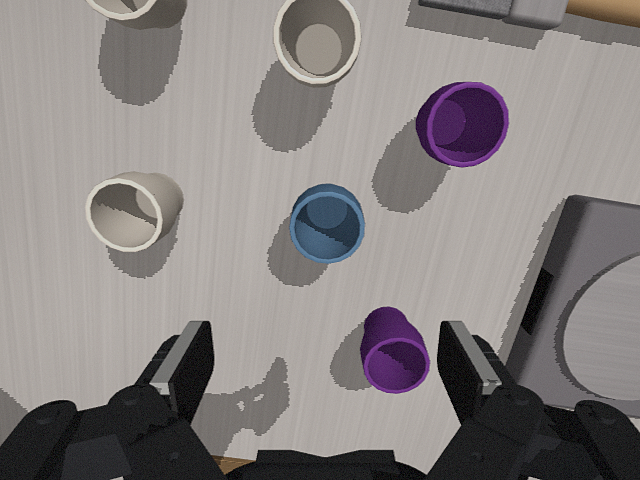

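The wrist view shows the blue cup's rim centred at about (328,227), with clear space on both finger sides. I'll grasp it and go on to look at the nest.

```bash
python3 - <<'E'
from h import *
p=ray("wrist",(328,227),.065,np.load("w1T.npy"));print(p)
O=[180,0,99.2]
r.move_linear([*p,.10],O,rate=.15)
print(r.move_linear([*p,.029],O,rate=.08,stop_force=8),r.read_ee_pos())
r.close_gripper(30);print("gap",r.read_finger_gap(),r.read_grasp_force())
r.move_linear([*p,.25],O,rate=.15)
print("gap",r.read_finger_gap(),r.read_grasp_force(),r.read_force())
r.move_linear([.554,.093,.26],O,rate=.2)
T=wristT();np.save("w2T.npy",T);im=cams.snapshot("wrist");cv2.imwrite("pics/w2.png",im[:,:,::-1])
print(r.read_t(),r.read_ee_pos(),r.read_qpos(),r.read_finger_gap())
E
```

```text
[ 0.60622442 -0.34682305]
False [ 0.60644399 -0.34719557  0.02959995]
gap 0.6693643074231452 31.90946671364145
gap 0.6703040236422259 32.389163253265 [-0.25463031 -0.24869966 -2.74535121]
9.975 [0.55407124 0.09211018 0.26002648] [-75.8728104   19.67529537  77.50394239  96.50824328 -19.51564971
  79.67923509  13.63747431] 0.6674037715159247
```

View pics/w2.png

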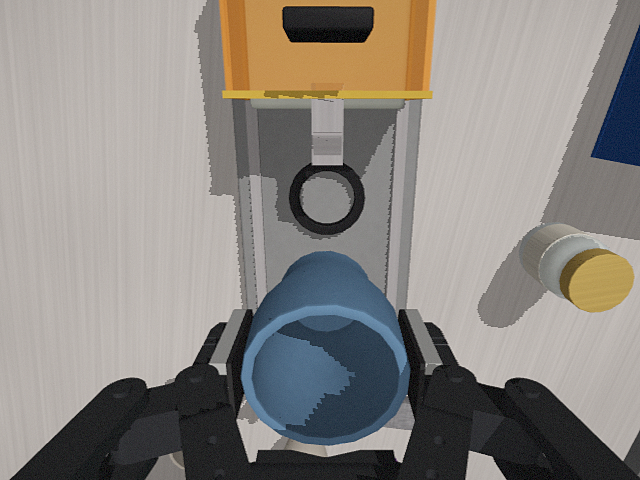

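The cup is held upright with its rim centre at about (327,374). The nest ring's centre is at about (327,200), and the tool is in line with the engraver.

```bash
python3 - <<'E'
from h import *
T=np.load("w2T.npy");im=cv2.imread("pics/w2.png")[:,:,::-1].copy()
m=cv2.inRange(cv2.cvtColor(im,cv2.COLOR_RGB2HSV),(0,0,0),(179,255,60))[150:245,280:375]
c,h=cv2.findContours(m,cv2.RETR_CCOMP,cv2.CHAIN_APPROX_NONE)
for k,hh in zip(c,h[0]):
    if len(k)>80: e=cv2.fitEllipse(k);print(hh[3],np.add(e[0],[280,150]),e[1])
n=ray("wrist",(327,200),.04,T);cup=ray("wrist",(326.5,374),.296,T);p=np.array(r.read_ee_pos())
print("nest",n,"cup rim",cup,"tcp",p)
for q in([*n,.1],[*n,.062]):print(np.round(kinematics.inverse_kinematics(q,[180,0,99.2]),1))
g0=ray("wrist",(289,7),.161,T);g1=ray("wrist",(374,7),.161,T);print("grip top +y? edge",g0,g1)
E
```

```text
-1 [326.30972672 198.00198364] (71.36518096923828, 75.55987548828125)
0 [326.43076324 196.76649857] (53.49639892578125, 55.32369613647461)
nest [0.55536193 0.09278517] cup rim [0.55381518 0.09410854] tcp [0.55407124 0.09211018 0.26002648]
[-66.2  28.2  66.3 107.4 -28.8  63.6  20.3]
[-63.4  30.6  62.8 109.1 -31.5  59.9  22.1]
grip top +y? edge [0.51328491 0.22131541] [0.55833209 0.22855874]
```

```bash
python3 - <<'E'
from h import *
O=[180,0,99.2];x,y=.555,.0923
r.move_linear([x,y,.11],O,rate=.15)
print("f",r.read_force())
s=r.move_linear([x,y,.0575],O,rate=.03,stop_force=6)
z=r.read_ee_pos();print(s,z,r.read_force(),r.read_t())
T=wristT();np.save("w3T.npy",T);cv2.imwrite("pics/w3.png",cams.snapshot("wrist")[:,:,::-1])
E
```

```text
f [ 0.07045896  0.63630857 -1.70578629]
True [0.55494283 0.09233288 0.059823  ] [-0.76665939  0.37441619  6.31698751] 12.65
```

View pics/w3.png

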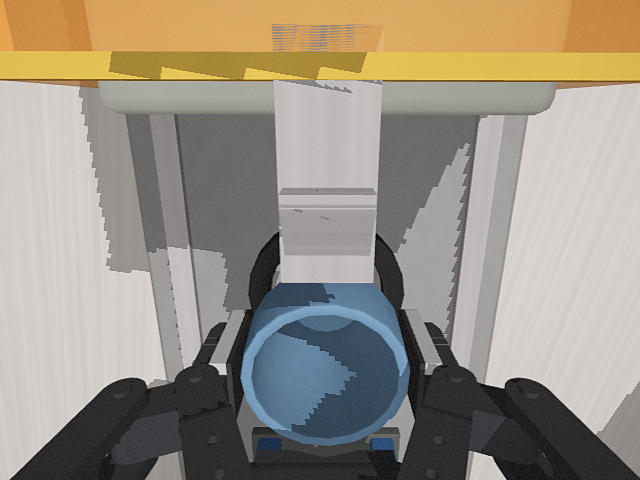

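The contact height of 0.0598 m matches the nest floor, so the cup is seated. Next: release, rise, close the fingers and go behind the grip.

```bash
python3 - <<'E'
from h import *
O=[180,0,99.2]
r.open_gripper();p=r.read_ee_pos()
r.move_linear([p[0],p[1],.25],O,rate=.15)
im=cams.snapshot("wrist");cv2.imwrite("pics/w4.png",im[:,:,::-1])
u=np.array([-np.sin(np.radians(9)),np.cos(np.radians(9))]);g=np.array([.5356,.2165])
q=g+.055*u
r.move_linear([*q,.25],O,rate=.2);r.close_gripper()
r.move_linear([*q,.132],O,rate=.15)
print(r.read_ee_pos(),r.read_force(),r.read_finger_gap(),r.read_t(),r.read_qpos())
im2=cams.snapshot("scene");cv2.imwrite("pics/s4.png",np.hstack([cv2.resize(im[100:480],(400,300)),cv2.resize(im2[180:300,260:420],(400,300))])[:,:,::-1])
E
```

```text
[0.52761901 0.27083948 0.13286993] [ 0.4450082  -0.4894864   0.58979167] 0.0013750903216059103 17.325 [-81.74495644  29.78728895  66.43542553 101.42975524 -29.32494586
  68.42334791   2.39763845]
```

View pics/s4.png

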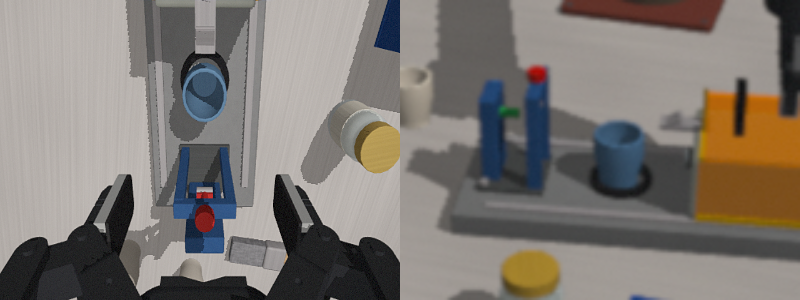

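The cup stands upright in the nest, with the closed fingers behind the grip. Now the push: contact, fast travel, then small steps while I read the force.

```bash
python3 - <<'E'
from h import *
O=[180,0,99.2]
u=np.array([-np.sin(np.radians(9)),np.cos(np.radians(9))])
p=np.array(r.read_ee_pos())[:2]; z=.132
f0=np.array(r.read_force())[:2]
F=lambda:(np.array(r.read_force())[:2]-f0)@u
print("contact",r.move_linear([*(p-.06*u),z],O,rate=.04,stop_force=1.5),F())
c=np.array(r.read_ee_pos())[:2];print("at",(p-c)@u,r.read_t())
s=r.move_linear([*(c-.115*u),z],O,rate=.06,stop_force=9);print("fast",s,F(),r.read_t())
a=np.array(r.read_ee_pos())[:2];print("moved",(c-a)@u)
t=0;log=[]
while t<.085:
    t+=.002
    r.move_linear([*(a-t*u),z],O,rate=.02,stop_force=6)
    f=F();log.append((round(t*1e3),round(f,1)))
    if f>14 or r.read_t()>45:break
print(log);print((c-np.array(r.read_ee_pos())[:2])@u,r.read_t())
E
```

```text
contact True -0.9227979624520022
at 0.03838650307951114 18.3167
fast False -0.8139329070978847 20.4083
moved 0.11505640882891857
[(2, np.float64(0.6)), (4, np.float64(-0.4)), (6, np.float64(0.6)), (8, np.float64(0.3)), (10, np.float64(-0.9)), (12, np.float64(-0.6)), (14, np.float64(-0.8)), (16, np.float64(0.9)), (18, np.float64(0.3)), (20, np.float64(-0.1)), (22, np.float64(0.2)), (24, np.float64(-0.3)), (26, np.float64(2.8)), (28, np.float64(5.2)), (30, np.float64(5.1)), (32, np.float64(5.3)), (34, np.float64(6.3)), (36, np.float64(7.0)), (38, np.float64(3.3)), (40, np.float64(2.9)), (42, np.float64(2.7)), (44, np.float64(4.2)), (46, np.float64(10.6)), (48, np.float64(12.2)), (50, np.float64(14.6))]
0.16163760819281583 26.6583
```

The force rose to 7 N, dropped, then climbed steadily to 14.6 N, which is the click and then the buffer. I'll press 0.5 mm more, back off and check that the guard stays.

```bash
python3 - <<'E'
from h import *
O=[180,0,99.2]
u=np.array([-np.sin(np.radians(9)),np.cos(np.radians(9))])
p=np.array(r.read_ee_pos())[:2];z=.132
r.move_linear([*(p-.0005*u),z],O,rate=.01);f=np.array(r.read_force());print(f)
a=cams.snapshot("scene")
for i in range(1,6):
    r.move_linear([*(p+.002*i*u),z],O,rate=.02);print(i*2,np.array(r.read_force())[:2]@u)
r.move_linear([*(p+.05*u),z],O,rate=.1)
r.move_linear([*(p+.05*u),.27],O,rate=.15)
r.wait(.5);b=cams.snapshot("scene")
cv2.imwrite("pics/s5.png",np.hstack([cv2.resize(i[180:300,260:420],(400,300),interpolation=2) for i in(a,b)])[:,:,::-1]);print(r.read_t(),r.read_force())
E
```

```text
[-3.70731905 12.60328368  3.11038114]
2 6.7268504129291635
4 0.13561722431605505
6 -0.02535643359972786
8 -0.4984985706163494
10 -0.20292005745883235
30.5917 [-0.19011366 -0.82207177  0.45447853]
```

View pics/s5.png

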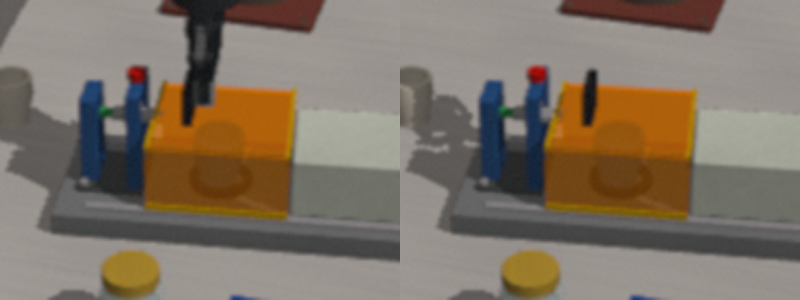

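```bash
python3 - <<'E'
from h import *
im=cv2.imread("pics/s5.png")
for n,(x0,x1,y0,y1) in dict(front=(130,165,150,205),rear=(280,310,160,210),latch=(120,155,62,95)).items():
    A,B=[cv2.cvtColor(im[y0:y1,x0+o:x1+o],6).astype(np.float32) for o in(0,400)]
    print(n,cv2.phaseCorrelate(A,B,cv2.createHanningWindow(A.shape[::-1],cv2.CV_32F)))
# re-touch: contact where the grip stood?
O=[180,0,99.2];T=wristT();w=cams.snapshot("wrist");t=cams.snapshot("top")
cv2.imwrite("pics/w6.png",np.hstack([cv2.resize(w,(400,300)),cv2.resize(t[220:301,275:383],(400,300),interpolation=2)])[:,:,::-1])
E
```

```text
front ((0.1435181881110985, -0.10521257146676888), 0.7182056687496327)
rear ((-0.026499091884790715, -0.08877834604190582), 0.9578103618621826)
latch ((-0.14959221181834792, 0.22358461256850504), 0.9637018997728088)
```

View pics/w6.png

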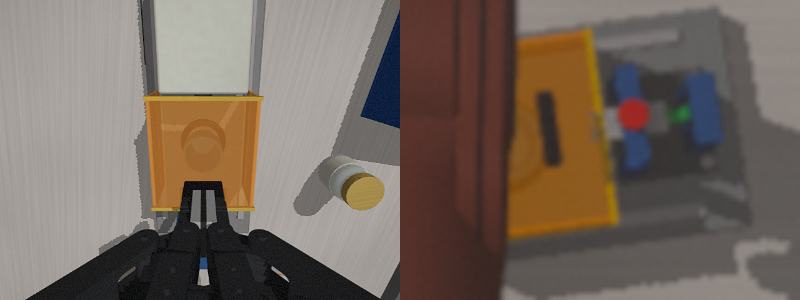

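The guard hasn't moved since I let go: the shift is under 0.2 crop px, where unlatched it would be about 5. The tongue sits under the red latch head and the cup stands upright beneath the guard. Handing in.

```bash
python3 -c "
from workcell import r
print(r.finish_job(),r.read_t())"
```

```text
the job is handed in; nothing more can be done
the job is handed in; nothing more can be done
```

The blue cup stands upright in the nest and the guard is latched shut over it (about 14 N at the last push); the gripper touches nothing, and I handed the job in at about 31 s.

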